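# Refit the sprung spindle in the stall's paper-roll stand

### The arm

A 6-joint arm with a two-finger parallel gripper is mounted at the origin on the work surface. World frame = base frame: x ahead of the robot, y to its left, z up, the work surface at z = 0. Lengths are in mm, angles in rad, forces in N, time in s.
With the tool pointing down it reaches from about 325 to 900 mm from the base axis. Payload 6.1 kg.
Tool frame: the origin (TCP) lies midway between the tips of the shut fingers; the grasp point (between the pads) lies 19 mm behind it; x points along the fingers, z is the direction in which the jaws open and shut, and the axes are right-handed (so a half turn about x gives the same grasp; the last joint's range is limited). The gripper opens to 87 mm and grips with 3 to 60 N. Pads are 19 mm wide; open, the fingers measure 117 mm over their backs; the gripper's body (75 mm by 190 mm) begins 51 mm behind the grasp point.
Start: joints at [-1.33, 0.22, 1.526, -0, 1.395, -0.126], TCP at [224.136, -583.42, 222.538] pointing down, gripper open.
Joint ranges: [-2.98, 2.98], [-0.91, 2.08], [0.09, 2.57], [-1.24, 4.39], [0.2, 2.65], [-2.68, 2.68]. Speed limits (rad/s): [2.57, 2.57, 3.01, 3.14, 3.14, 3.14].

### API

Orientations are given as a rotation vector (axis times angle).
In Python, from station import sensors, imaging, finish_job gives the robot as it stands.
- The arm moves only by the shell command python3 -m pendant 'ROWS' [FORCE]. ROWS is a JSON object of lists of equal length, an entry for each row: "dp": the shift along the tool's x, y, z in cm, a list of three; "rot": the turn, a rotation vector about the tool's x, y, z in rad, a list of three; "gripper": the opening, from 0 (shut) to 1 (fully open). In form: {"dp": [[dx, dy, dz], ...], "rot": [[rx, ry, rz], ...], "gripper": [gripper, ...]}. A call has 1 to 20 rows; each row is the pose to reach, as a shift and turn from the pose commanded when the call began, along the tool's axes at that moment; what a row does not reach only later rows make up. A row lasts 1/12 s, in which the tool goes at most 41.7 mm and 7.16 degrees, less where a joint would pass 70% of its speed; a pose out of reach is approached as far as the arm can. A call with a gripper value outside its range is refused whole. The fingers move at their own pace and stop on an object; FORCE is the grip in N (left out, the last holds). Time passes only in rows, so rows that repeat a pose let the fingers close. It gives the time, the measured TCP pose, the force and the opening at its end, in the units of the state.
- sensors.observe(): the state, without advancing time (a new reading comes with each control period).
- imaging.camera(name): name is "scene" or "top" or "wrist"; returns the picture (420x560x3 uint8, red, green, blue); there is no depth.
- imaging.get_calibration(name): a dict with "K" (3x3 intrinsics, pixels), "D" ([k1, k2, p1, p2, k3] as OpenCV has them; the pictures are not rectified), "eye" and "orientation" of the camera in the world. Camera axes: x right, y up, looking along -z (the intrinsics and any distortion apply to the point x, -y, -z); pixel columns grow to the right and rows downward; lengths in mm; the calibration is good to about 2 mm. A picture is of the moment at which its call begins: read the wrist's pose just before it. get_calibration takes no time and is no camera call; for the wrist camera it gives the pose at the moment of the call.
- finish_job(): hands the job in, once; it reports no verdict.
The state is a dict: "time_s": time; "joints": joint angles; "joint_velocities": joint speeds; "joint_efforts": joint torques, N m; "position": TCP position; "orientation": TCP orientation; "wrist_force": force on the tool from outside, world axes, zero at the start; "moment": the same for the moment, N m; "width": finger opening in mm.
Only numpy, scipy, OpenCV 4.12 (cv2) and the standard library are available. Lean on these libraries where they do the work, as an engineer would, in place of code of your own. Each camera call takes 0.05 s, during which the arm holds its last target.

### The job

The empty roll spindle has been washed: put it back in its stand on the steel top, its sprung pin in the seat at the foot of the channel of the tall cheek and its short fixed pin in the hole of the low cheek, and let go of it there. The stand is light sheet metal, so squeeze the spring and feel your way down gently, never with more than about 2.5 kg of force. Leave the plain spare bar and the other things on the counter where they are.

Things in the scene. Friction and masses are not known exactly. Their poses are not given: they have to be found in the camera images.
- spindle: White plastic square bar 28 x 140 x 28 mm (x, y, z), about 0.19 kg, lying flat, round steel pins of 10 mm diameter on its centre line (z = 14 mm) at both ends. Origin: centre of its underside, y along the bar, z up. +y end: sprung pin standing 29 mm out. -y end: fixed pin, 7 mm long. Pin tips slightly tapered.
- sprung_tip (a point): Centre of the sprung pin's end face, moves with the pin; at y = 99, z = 14 mm of the spindle when out. The pin slides straight into the bar, by up to 26 mm: about 1.5 N to start it, 0.25 N more per mm (7.8 N at 25 mm).
- plain_tip (a point): Centre of the short fixed pin's end face, at y = -77, z = 14 mm of the spindle.
- stand: Fixed stand: dark base plate 100 x 240 x 6 mm and two uprights; on them a grey head of two cheeks 60 mm wide, 155 mm apart, joined low down by a rod. Origin: centre of the base's underside; y from low to tall cheek, z up. The head is clamped h = 0 to 45 mm up; h is NOT reported: feel or see it. All heights given for the cheeks grow by h.
- tall_foot (a point): On the counter (z = 0) below the tall cheek's inner face, y = +77.5 mm of the stand. Tall cheek: 14 mm thick, top z = 195 + h. In its face at x = 0 a vertical channel 13 mm wide, 4 mm deep, flaring from z = 115 + h to 40 mm wide at the top. At its foot the seat: pocket z = 70 to 83 (+ h), 13 mm wide, 10 mm deep from the face (6 deeper than the channel), flat bottom.
- low_foot (a point): On the counter below the low cheek's inner face, y = -77.5 mm of the stand. Low cheek: 10 mm thick, top z = 91 + h; through hole at x = 0, 13.5 mm wide, z = 68 to 83 (+ h).
- seat_line (a point): Point at x = y = 0, z = 75 mm of the stand: add h for the pin line of the fitted spindle. Fitted, the bar's -y end is at the low cheek and the sprung pin still pressed in 4 mm. On the way down the fixed pin clears the low cheek only with the sprung pin pressed 18 mm or more against the channel floor; at 25 mm the bar's end meets the tall cheek.
- spare: bystander: the plain white spare bar 28 x 110 x 28 mm without pins, lying flat; origin: centre of its underside, long axis y
- cup: bystander: paper cup 100 mm tall, 90 mm across; origin: centre of its underside
- cup_low: bystander: low brown card cup 70 mm tall, 84 mm across; origin: centre of its underside
- tub: bystander: clear plastic bowl 60 mm tall, 110 mm across; origin: centre of its underside
- jar: bystander: amber glass jar 100 mm tall, 70 mm across; origin: centre of its underside
- squeeze: bystander: white plastic bottle 150 mm tall, 60 mm across; origin: centre of its underside
- scraper: bystander: flat steel scraper with a wooden handle, 255 mm long, blade 100 mm wide, lying flat; origin: on its underside where the handle begins, blade to +x
Things that resemble listed ones, but are neither listed nor needed, are in the scene too. What is shaped like the spindle but blue, brown or purple is not meant.

How it is judged:
By the outcome, as a careful person would: the job done as asked, in the order asked, and still so for the second after the job is handed in, with the robot touching nothing.
It also fails if it takes over 48 s, if anything falls off the work surface, if the arm or the gripper's body presses on something with over 40 N, if the wrist force passes 120 N, or if a joint passes its speed limit or range.

## Working session

There is one attempt and no reset: what is moved stays moved. The work goes in short steps, Python scripts to look and compute and a shell command to move; the robot and the scene stay as the last step left them, time stands still between calls to the robot, and variables do not carry over. Pictures are saved under pics/ and viewed, and the job is handed in when it is done.

```bash
ls; mkdir -p pics
python3 - <<'E'
from station import sensors, imaging
import cv2
print(sensors.observe())
for n in ["scene","top","wrist"]:
    c=imaging.get_calibration(n); print(n,c)
    im=imaging.camera(n); cv2.imwrite(f"pics/{n}0.png",cv2.cvtColor(im,cv2.COLOR_RGB2BGR))
E
```

```text
pics
{'time_s': 0.0, 'joints': array([-1.33009709e+00,  2.21234165e-01,  1.52762438e+00,  6.87978417e-06,
        1.39470445e+00, -1.26100199e-01]), 'joint_velocities': array([-1.33804656e-04,  1.43444311e-04,  5.94222239e-05,  4.91283361e-04,
        5.58221173e-04, -5.17298984e-04]), 'joint_efforts': array([-2.15763786e-03, -4.94622016e+01, -3.87374997e+01,  6.98170066e-02,
        5.70463773e-02, -1.60286327e-04]), 'position': array([ 223.99066385, -582.80897635,  221.42526162]), 'orientation': array([ 0.93618617,  1.36219553, -0.93401272]), 'wrist_force': array([-0.11975029, -0.24709853,  0.67760213]), 'moment': array([ 0.07952031, -0.03287699, -0.01789437]), 'width': 86.7563692903634}
scene {'K': array([[481.04873766,   0.        , 277.5785695 ],
       [  0.        , 481.04873766, 207.31741942],
       [  0.        ,   0.        ,   1.        ]]), 'D': array([-0.04000893,  0.        ,  0.        ,  0.        ,  0.        ]), 'eye': array([1244.82328839, -147.63124099, 1101.59194792]), 'orientation': array([0.51316551, 0.42116089, 1.35850278])}
top {'K': array([[477.04281255,   0.        , 285.36337799],
       [  0.        , 477.04281255, 204.0054201 ],
       [  0.        ,   0.        ,   1.        ]]), 'D': array([-0.15158597,  0.        ,  0.        ,  0.        ,  0.        ]), 'eye': array([ 337.03672386,  -41.8898048 , 1639.03431396]), 'orientation': array([ 0.09491707, -0.09795119, -1.55991149])}
wrist {'K': array([[340.67845761,   0.        , 281.52327607],
       [  0.        , 340.67845761, 208.03665403],
       [  0.        ,   0.        ,   1.        ]]), 'D': array([-0.07639238,  0.        ,  0.        ,  0.        ,  0.        ]), 'eye': array([ 292.20238446, -556.14379517,  383.50817819]), 'orientation': array([-0.23827154,  0.16592392, -1.19721946])}
```

View pics/scene0.png

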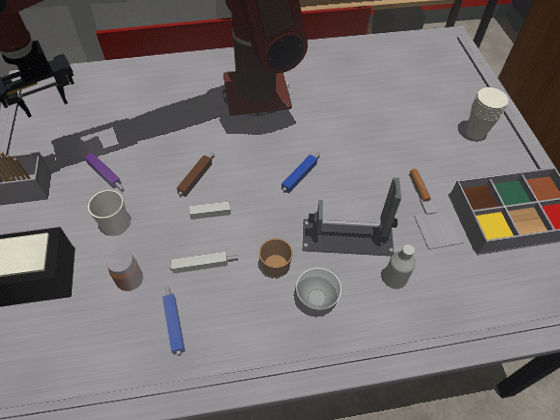

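View pics/top0.png

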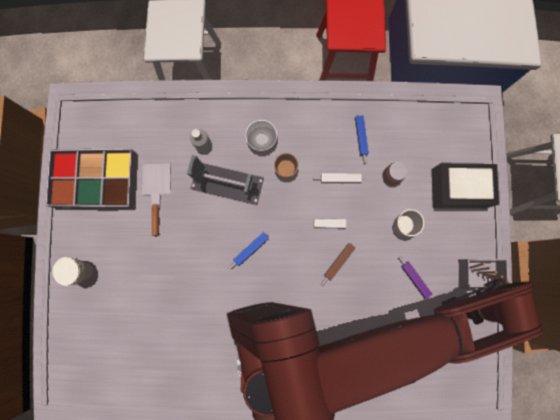

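View pics/wrist0.png

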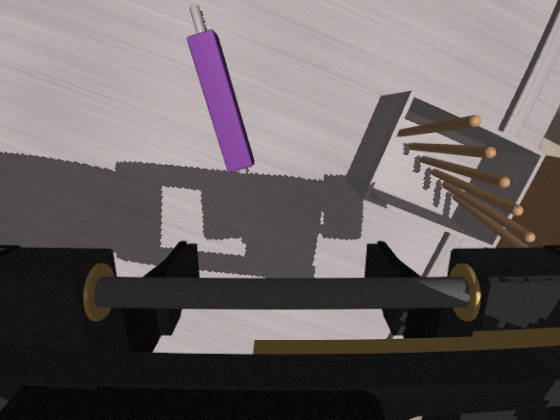

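The spindle is at about (341,178) in top with its sprung pin to the left. The spare is at (330,224) and the stand at (227,180), with the tall cheek on the left. Next I'll enlarge both areas.

```bash
cat > h.py <<'E'
import numpy as np, cv2
from scipy.spatial.transform import Rotation as R
def ray(cal,px):
    p=cv2.undistortPoints(np.array([[px]],float),cal["K"],cal["D"])[0,0]
    d=R.from_rotvec(cal["orientation"]).apply([p[0],-p[1],-1.]); return np.array(cal["eye"]),d
def at_z(cal,px,z):
    e,d=ray(cal,px); return e+d*(z-e[2])/d[2]
def proj(cal,P):
    q=R.from_rotvec(cal["orientation"]).inv().apply(np.atleast_2d(P)-cal["eye"])*[1,-1,-1]
    return cv2.projectPoints(q,np.zeros(3),np.zeros(3),cal["K"],cal["D"])[0][:,0]
def tri(c1,p1,c2,p2):
    e1,d1=ray(c1,p1);e2,d2=ray(c2,p2)
    A=np.stack([d1,-d2],1);s=np.linalg.lstsq(A,e2-e1,rcond=None)[0]
    a=e1+d1*s[0];b=e2+d2*s[1];return (a+b)/2,np.linalg.norm(a-b)
E
python3 - <<'E'
import cv2
def crop(n,x,y,w,h,k,o):
    im=cv2.imread(f"pics/{n}.png")[y:y+h,x:x+w]
    cv2.imwrite(f"pics/{o}.png",cv2.resize(im,None,fx=k,fy=k,interpolation=cv2.INTER_CUBIC))
crop("top0",300,150,100,75,8,"t_sp")
crop("top0",180,145,100,75,8,"t_st")
crop("scene0",295,170,114,90,7,"s_st")
crop("scene0",160,235,90,50,8,"s_sp")
E
```

```text
(no output)
```

View pics/t_sp.png

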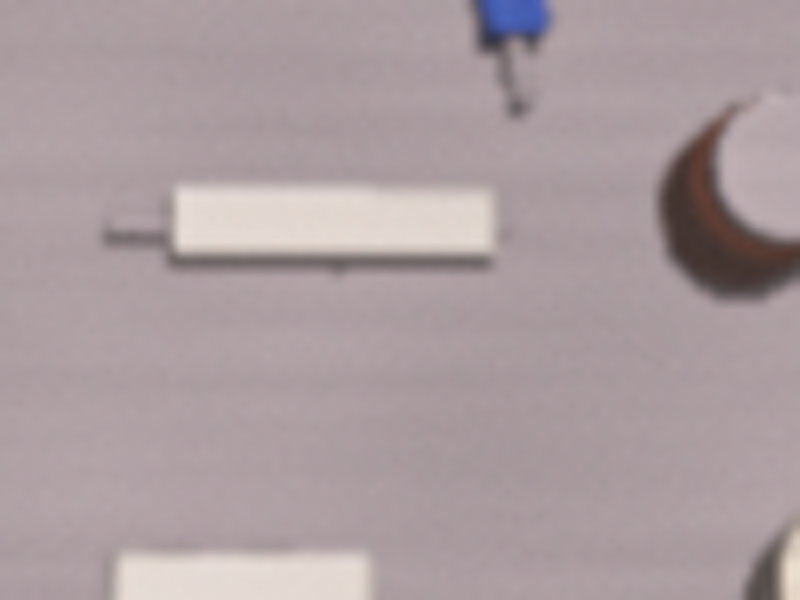

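View pics/t_st.png

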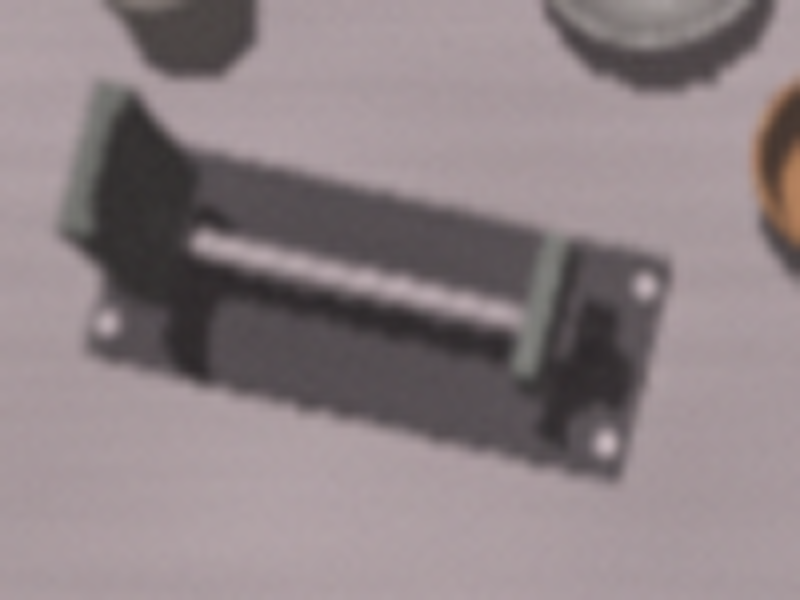

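View pics/s_st.png

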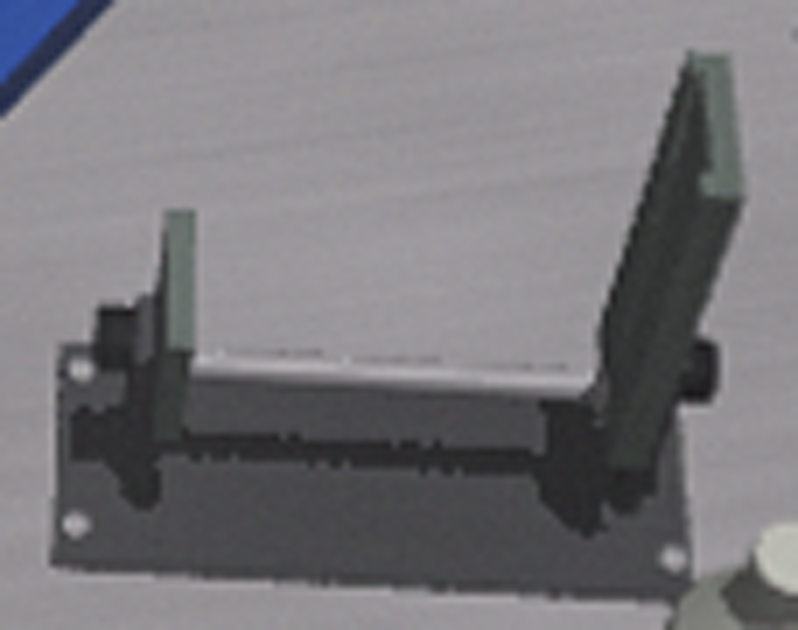

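View pics/s_sp.png

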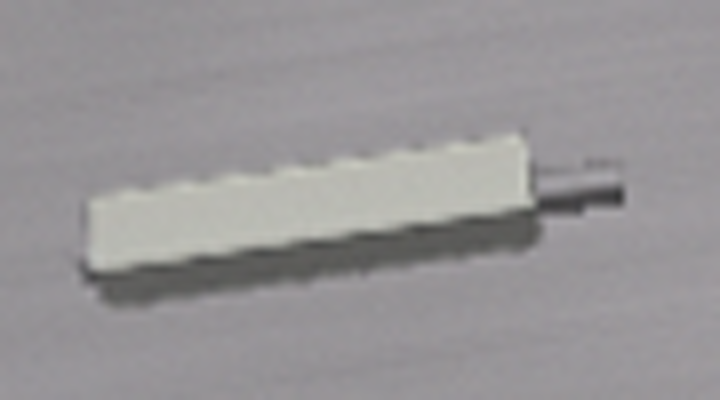

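Top crop: the spindle's top face runs (175,184)–(494,255). The stand base corners are (88,350), (620,482) and (670,262), with cheek tops at both ends. Next I'll fit the stand model (x, y, yaw, h) and the spindle to both views.

```bash
cat > fit.py <<'E'
from h import *
from station import imaging
from scipy.optimize import least_squares
T=imaging.get_calibration("top");S=imaging.get_calibration("scene")
def up(p,k,o): return (np.array(p,float)+.5)/k-.5+o
# stand pts (local x,y,z, hcoef), top px / scene px
ct=lambda p:up(p,8,[180,145]); cs=lambda p:up(p,7,[295,170])
obs=[]
def add(cal,px,l,hc): obs.append((cal,px,np.array(l,float),hc))
add(T,ct((88,350)),(-50,120,6),0);add(T,ct((620,482)),(-50,-120,6),0);add(T,ct((670,262)),(50,-120,6),0)
for p,l in [((547,235),(30,-77.5,91)),((574,240),(30,-87.5,91)),((540,378),(-30,-87.5,91)),((513,372),(-30,-77.5,91)),
  ((100,80),(30,91.5,195)),((130,86),(30,77.5,195)),((88,238),(-30,77.5,195)),((59,230),(-30,91.5,195))]: add(T,ct(p),l,1)
add(S,cs((52,567)),(50,-120,6),0);add(S,cs((692,603)),(50,120,6),0);add(S,cs((60,345)),(-50,-120,6),0)
for p,l in [((166,210),(-30,-87.5,91)),((195,211),(-30,-77.5,91)),((192,351),(30,-77.5,91)),((161,349),(30,-87.5,91)),
  ((690,52),(-30,77.5,195)),((730,55),(-30,91.5,195)),((744,197),(30,91.5,195)),((705,192),(30,77.5,195))]: add(S,cs(p),l,1)
def pose(v,l,hc,hh):
    c,s=np.cos(v[2]),np.sin(v[2]);return np.array([v[0]+c*l[0]-s*l[1],v[1]+s*l[0]+c*l[1],l[2]+hc*hh])
def res(v,ob):
    out=[]
    for cal,px,l,hc in ob: out+=list(proj(cal,pose(v,l,hc,v[3]))[0]-px)
    return np.array(out)
if __name__=="__main__":
    r=least_squares(res,[600,100,-.2,20],args=(obs,),loss="soft_l1",f_scale=.7)
    print("stand x y yaw h",r.x.round(3));print(res(r.x,obs).reshape(-1,2).round(1).tolist())
    for q in (T,S):
        o=[a for a in obs if a[0] is q]; print(least_squares(res,r.x,args=(o,)).x.round(3))
    ct=lambda p:up(p,8,[300,150]); cs=lambda p:up(p,8,[160,235]);sp=[]
    for p,l in [((174,183),(14,70,28)),((495,187),(14,-70,28)),((495,257),(-14,-70,28)),((170,255),(-14,70,28))]: sp.append((T,ct(p),np.array(l,float),0))
    for p,l in [((90,200),(-14,-70,28)),((519,134),(-14,70,28)),((530,208),(14,70,28)),((92,272),(14,-70,28))]: sp.append((S,cs(p),np.array(l,float),0))
    sp.append((T,ct((105,227)),np.array([0,99,14.]),0))
    f=lambda v,o:res(list(v)+[0],o)
    r=least_squares(f,[600,-100,0],args=(sp,),loss="soft_l1",f_scale=.7);print("spindle",r.x.round(3));print(f(r.x,sp).reshape(-1,2).round(1).tolist())
    for q in (T,S):
        print(least_squares(f,r.x,args=([a for a in sp if a[0] is q],)).x.round(3))
E
python3 fit.py
```

```text
stand x y yaw h [ 6.11511e+02  1.59442e+02 -2.26000e-01  3.31390e+01]
[[-0.3, 0.4], [-0.1, -0.2], [0.6, -0.5], [0.2, -0.7], [-0.2, -0.6], [-0.5, -0.0], [-0.1, 0.0], [-0.2, -0.3], [0.4, -0.0], [0.6, -0.1], [-0.2, -0.2], [0.1, -0.7], [0.4, -0.9], [0.0, -0.6], [0.1, -0.1], [-0.1, -0.1], [0.2, -0.2], [0.5, -0.2], [-0.6, -0.1], [-0.4, -0.2], [-0.1, 0.3], [-0.7, 0.7]]
[ 6.10942e+02  1.59497e+02 -2.30000e-01  3.24360e+01]
[ 6.13853e+02  1.58530e+02 -2.27000e-01  3.66530e+01]
spindle [ 631.401 -236.882  -50.258]
[[0.0, 0.5], [0.4, 0.1], [0.5, -0.6], [0.6, -0.5], [-0.3, -0.5], [1.0, -0.3], [0.9, -0.1], [-0.0, 0.2], [-0.0, -0.3]]
[ 630.754 -235.84   -50.261]
[ 631.75  -237.848  -50.257]
```

The two cameras agree. The spindle is at (631,-237) with yaw about 0, and the stand is at (611,159) with yaw -0.226 and h about 33–36. Next: the tool axes and the pick.

```bash
cat > go.py <<'E'
from h import *
from station import sensors
def want(psi):  # tool x down, tool y along (cos psi, sin psi) horizontal
    x=np.array([0,0,-1.]);y=np.array([np.cos(psi),np.sin(psi),0]);z=np.cross(x,y);return R.from_matrix(np.stack([x,y,z],1))
def rel(P,psi,cmd=None):
    s=sensors.observe(); p,o=(s["position"],R.from_rotvec(s["orientation"])) if cmd is None else cmd
    dp=o.inv().apply(np.array(P)-p)/10; rv=(o.inv()*want(psi)).as_rotvec()
    print("dp cm",dp.round(3),"rot",rv.round(4)); return dp,rv
def show():
    s=sensors.observe();M=R.from_rotvec(s["orientation"]).as_matrix()
    print("t",round(s["time_s"],2),"pos",s["position"].round(1),"F",s["wrist_force"].round(1),"M",s["moment"].round(2),"w",round(s["width"],1),"j",s["joints"].round(2));print(M.round(3))
E
python3 - <<'E'
from go import *
from station import imaging
show()
c=imaging.get_calibration("wrist");s=sensors.observe()
print("cam in tool",R.from_rotvec(s["orientation"]).inv().apply(c["eye"]-s["position"]).round(1))
for psi in (np.pi/2,-np.pi/2): rel([631.2,-237,150],psi+.007)
E
```

```text
t 0.15 pos [ 224.  -583.   221.7] F [-0.4  0.7  0.4] M [ 0.04 -0.01 -0.05] w 86.5 j [-1.33  0.22  1.53 -0.    1.39 -0.13]
[[-0.     0.933  0.359]
 [ 0.001  0.359 -0.933]
 [-1.     0.    -0.002]]
cam in tool [-162.    73.3   -0.8]
dp cm [  7.203  50.416 -17.68 ] rot [-1.211e+00 -1.200e-03 -1.100e-03]
dp cm [  7.203  50.416 -17.68 ] rot [ 1.9306e+00 -1.2000e-03  1.3000e-03]
```

```bash
python3 -m pendant '{"dp":[[2.2,50.2,-17.1],[2.2,50.2,-17.1],[2.2,50.2,-17.1],[2.2,50.2,-17.1],[2.2,50.2,-17.1],[2.2,50.2,-17.1],[2.2,50.2,-17.1],[2.2,50.2,-17.1],[2.2,50.2,-17.1],[2.2,50.2,-17.1],[2.2,50.2,-17.1],[2.2,50.2,-17.1],[2.2,50.2,-17.1],[2.2,50.2,-17.1],[6,50.2,-17.1],[10,50.2,-17.1],[13.2,50.2,-17.1],[13.2,50.2,-17.1],[13.2,50.2,-17.1]],"rot":[[-1.211,0,0],[-1.211,0,0],[-1.211,0,0],[-1.211,0,0],[-1.211,0,0],[-1.211,0,0],[-1.211,0,0],[-1.211,0,0],[-1.211,0,0],[-1.211,0,0],[-1.211,0,0],[-1.211,0,0],[-1.211,0,0],[-1.211,0,0],[-1.211,0,0],[-1.211,0,0],[-1.211,0,0],[-1.211,0,0],[-1.211,0,0]],"gripper":[1,1,1,1,1,1,1,1,1,1,1,1,1,1,1,1,1,1,1]}'
python3 - <<'E'
from go import *
from station import imaging
show()
c=imaging.get_calibration("wrist");im=imaging.camera("wrist");cv2.imwrite("pics/w1.png",cv2.cvtColor(im,cv2.COLOR_RGB2BGR))
v=(631.4,-236.9,.007)
for l in [(14,70,28),(14,-70,28),(-14,-70,28),(-14,70,28),(0,99,14)]:
    cc,s=np.cos(.007),np.sin(.007);print(l,proj(c,[v[0]+cc*l[0]-s*l[1],v[1]+s*l[0]+cc*l[1],l[2]]).round(0))
rel([631.4,-243,4],1.578)
E
```

```text
time_s: 1.73
position: [629.2, -243.0, 88.0]
orientation: [-0.003, 1.576, 0.007]
wrist_force: [0.4, 0.7, 0.6]
width: 86.6
t 1.73 pos [ 629.2 -243.    88. ] F [0.4 0.7 0.6] M [-0.05 -0.13 -0.04] w 86.6 j [-0.49  0.46  1.49 -0.    1.2  -0.49]
[[-0.005 -0.007  1.   ]
 [ 0.003  1.     0.007]
 [-1.     0.003 -0.005]]
(14, 70, 28) [[309. 111.]]
(14, -70, 28) [[305. 307.]]
(-14, -70, 28) [[267. 307.]]
(-14, 70, 28) [[265. 111.]]
(0, 99, 14) [[287.  65.]]
dp cm [8.719e+00 1.120e-01 8.000e-03] rot [-0.0005 -0.0003 -0.0001]
```

View pics/w1.png

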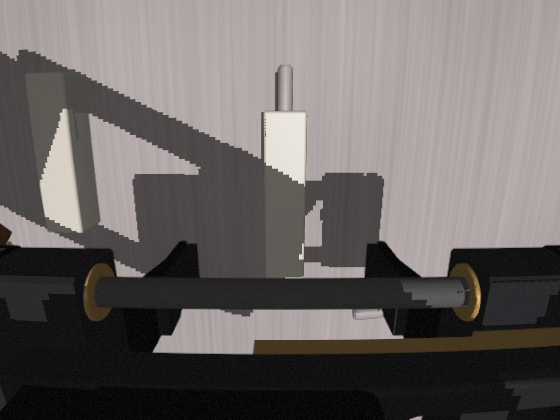

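The spindle's far corners are at (263,111) and (306,111) and its tip at (285,66). It's centred between the fingers to within 2 mm, so I'll descend and grip.

```bash
python3 -m pendant '{"dp":[[3,0,0],[6,0,0],[7.5,0,0],[8.1,0,0],[8.3,0,0],[8.3,0,0],[8.3,0,0],[8.3,0,0],[8.3,0,0],[8.3,0,0],[8.3,0,0],[8.3,0,0],[8.3,0,0],[8.3,0,0],[8.3,0,0]],"rot":[[0,0,0],[0,0,0],[0,0,0],[0,0,0],[0,0,0],[0,0,0],[0,0,0],[0,0,0],[0,0,0],[0,0,0],[0,0,0],[0,0,0],[0,0,0],[0,0,0],[0,0,0]],"gripper":[1,1,1,1,1,0.25,0.25,0.25,0.25,0.25,0.25,0.25,0.25,0.25,0.25]}' 60
python3 -c "
from go import *
show()"
```

```text
time_s: 3.03
position: [631.3, -243.7, 7.4]
orientation: [-0.005, 1.571, 0.006]
wrist_force: [-1.4, -0.3, 0.4]
width: 28.5
t 3.03 pos [ 631.3 -243.7    7.4] F [-1.4 -0.3  0.4] M [0.05 0.08 0.02] w 28.5 j [-0.48  0.56  1.52 -0.    1.07 -0.49]
[[-0.    -0.007  1.   ]
 [ 0.     1.     0.007]
 [-1.     0.    -0.   ]]
```

The grip sits high: TCP z is 7.4, so the pad centre is at 26 of the bar's 28 mm. I'll open, go lower and regrip.

```bash
python3 -m pendant '{"dp":[[0,0,0],[0.2,0,0],[0.45,0,0],[0.45,0,0],[0.45,0,0],[0.45,0,0],[0.45,0,0],[0.45,0,0],[0.45,0,0],[0.45,0,0]],"rot":[[0,0,0],[0,0,0],[0,0,0],[0,0,0],[0,0,0],[0,0,0],[0,0,0],[0,0,0],[0,0,0],[0,0,0]],"gripper":[0.5,0.5,0.5,0.5,0.2,0.2,0.2,0.2,0.2,0.2]}' 60
python3 -c "
from go import *
show()"
python3 -m pendant '{"dp":[[0,0,0]],"rot":[[0,0,0]],"gripper":[0.2]}'
```

```text
time_s: 3.87
position: [631.5, -243.8, 3.1]
orientation: [-0.006, 1.571, 0.005]
wrist_force: [-0.6, -1.3, -0.0]
width: 27.4
t 3.87 pos [ 631.5 -243.8    3.1] F [-0.6 -1.3 -0. ] M [-0.05 -0.08 -0.09] w 27.4 j [-0.48  0.56  1.52  0.    1.06 -0.49]
[[ 0.    -0.007  1.   ]
 [-0.     1.     0.007]
 [-1.    -0.     0.   ]]
time_s: 3.95
position: [631.5, -243.8, 3.1]
orientation: [-0.005, 1.571, 0.005]
wrist_force: [0.1, -0.8, 1.0]
width: 27.8
```

```bash
python3 -m pendant '{"dp":[[-1.5,0,0],[-5,0,0],[-9,0,0],[-13,0,0],[-17.9,3,-0.2],[-17.9,36.2,-2.7],[-17.9,36.2,-2.7],[-17.9,36.2,-2.7],[-17.9,36.2,-2.7],[-17.9,36.2,-2.7],[-17.9,36.2,-2.7],[-17.9,36.2,-2.7],[-17.9,36.2,-2.7],[-17.9,36.2,-2.7],[-17.9,36.2,-2.7],[-17.9,36.2,-2.7],[-17.9,36.2,-2.7],[-17.9,36.2,-2.7]],"rot":[[0,0,0],[0,0,0],[0,0,0],[0,0,0],[0,0,0],[0.233,0,0],[0.233,0,0],[0.233,0,0],[0.233,0,0],[0.233,0,0],[0.233,0,0],[0.233,0,0],[0.233,0,0],[0.233,0,0],[0.233,0,0],[0.233,0,0],[0.233,0,0],[0.233,0,0]],"gripper":[0.2,0.2,0.2,0.2,0.2,0.2,0.2,0.2,0.2,0.2,0.2,0.2,0.2,0.2,0.2,0.2,0.2,0.2]}'
python3 - <<'E'
from go import *
from station import imaging
show()
for n in ["wrist","scene","top"]:
    c=imaging.get_calibration(n);im=imaging.camera(n);cv2.imwrite(f"pics/{n}2.png",cv2.cvtColor(im,cv2.COLOR_RGB2BGR))
    if n=="wrist": print(c)
im=cv2.imread("pics/scene2.png")[120:270,260:460];cv2.imwrite("pics/s2c.png",cv2.resize(im,None,fx=4,fy=4,interpolation=2))
im=cv2.imread("pics/top2.png")[130:230,160:300];cv2.imwrite("pics/t2c.png",cv2.resize(im,None,fx=5.5,fy=5.5,interpolation=2))
E
```

```text
time_s: 5.45
position: [602.1, 116.3, 182.1]
orientation: [0.179, 1.563, -0.179]
wrist_force: [-0.0, -0.2, -1.8]
width: 27.5
t 5.45 pos [602.1 116.3 182.1] F [-0.  -0.2 -1.8] M [-0.08 -0.08  0.  ] w 27.5 j [ 0.06  0.22  1.6  -0.    1.32  0.29]
[[-0.     0.226  0.974]
 [-0.     0.974 -0.226]
 [-1.    -0.     0.   ]]
{'K': array([[340.67845761,   0.        , 281.52327607],
       [  0.        , 340.67845761, 208.03665403],
       [  0.        ,   0.        ,   1.        ]]), 'D': array([-0.07639238,  0.        ,  0.        ,  0.        ,  0.        ]), 'eye': array([617.9304231 , 188.89552753, 344.03312954]), 'orientation': array([-0.27293921,  0.03118455, -0.22789311])}
```

View pics/wrist2.png

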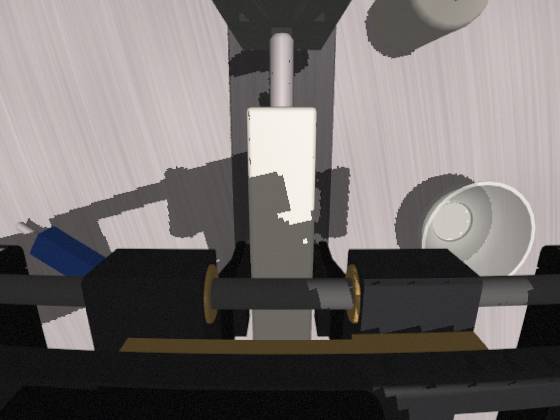

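View pics/s2c.png

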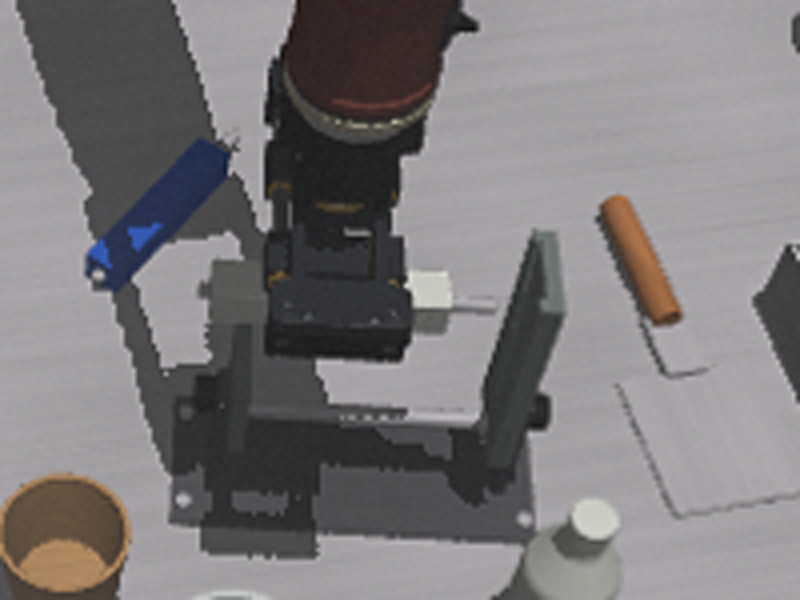

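View pics/t2c.png

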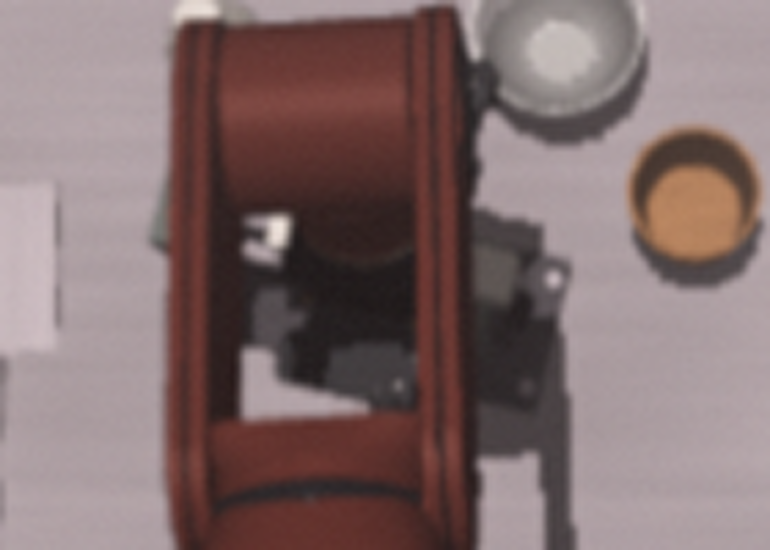

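The wrist view shows the pin heading into the tall cheek at about (282,40). I'll brighten that area to see the channel.

Run:
```python
import cv2,numpy as np
im=cv2.imread("pics/wrist2.png")[0:120,200:360].astype(float)
im=np.clip(255*(im/255)**.45,0,255).astype('uint8')
cv2.imwrite("pics/w2c.png",cv2.resize(im,None,fx=5,fy=5,interpolation=2))
```

```text
(no output)
```

View pics/w2c.png

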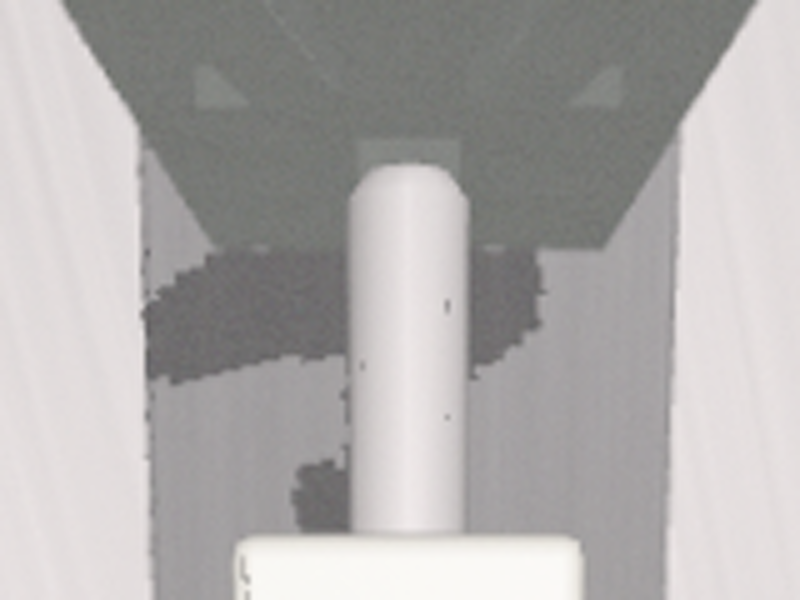

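The seat floor shows as a lit rectangle at crop x 357–461, y 140, so its centre column is 281.8. The pin is at about 281.6, so lateral alignment is good. Next I'll check h and the lateral offset numerically.

Run:
```python
from h import *
cal=dict(K=np.array([[340.67845761,0,281.52327607],[0,340.67845761,208.03665403],[0,0,1.]]),D=np.array([-0.07639238,0,0,0,0]),eye=np.array([617.93,188.896,344.033]),orientation=np.array([-0.27293921,0.03118455,-0.22789311]))
up=lambda x,y:np.array([200+(x+.5)/5-.5,(y+.5)/5-.5])
yaw=-.226;st=np.array([611.5,159.4,0])
ax=np.array([np.cos(yaw),np.sin(yaw),0]);ay=np.array([-np.sin(yaw),np.cos(yaw),0])
for n,p in dict(seatL=(357,139),seatR=(461,139)).items():
    e,d=ray(cal,up(*p));s=((st-e)@ay+87.5)/(d@ay);P=e+d*s-st;print(n,"x",P@ax,"z",P[2])
for z in (101,103,105,107):
    a=[(at_z(cal,up(*p),z)) for p in [(357,139),(461,139)]];print(z,np.linalg.norm(a[0]-a[1]),[(q-st)@ax for q in a],[(q-st)@ay for q in a])
for n,p in dict(tip=(408,163),barL=(237,538),barR=(582,538)).items():
    P=at_z(cal,up(*p),182.1+11+(14 if n!="tip" else 3))-st;print(n,P@ax,P@ay)
```

```text
seatL x -7.29034006477816 z 91.30585645682908
seatR x 6.943632515044982 z 91.10029626428297
101 13.682362414175936 [np.float64(-7.023853244784025), np.float64(6.658435850721727)] [np.float64(85.30157112574247), np.float64(85.25677894050087)]
103 13.56976566876133 [np.float64(-6.96887431470987), np.float64(6.600818638745185)] [np.float64(84.84801298221649), np.float64(84.80358940687758)]
105 13.457168923346718 [np.float64(-6.91389538463582), np.float64(6.543201426768526)] [np.float64(84.39445483869048), np.float64(84.35039987325428)]
107 13.344572177931994 [np.float64(-6.858916454561662), np.float64(6.485584214791867)] [np.float64(83.94089669516451), np.float64(83.89721033963097)]
tip -0.33185958220747125 61.89759918267371
barL -13.702844307754773 32.38579963033616
barR 13.080723289355713 32.29744450750075
```

Lateral match is within 0.2 mm. Now I'll press towards the channel floor.

```bash
python3 -m pendant '{"dp":[[0,0.7,0],[0,1.4,0],[0,1.5,0],[0,1.5,0]],"rot":[[0,0,0],[0,0,0],[0,0,0],[0,0,0]],"gripper":[0.2,0.2,0.2,0.2]}'
python3 -m pendant '{"dp":[[0,0.3,0],[0,0.6,0],[0,0.8,0],[0,0.8,0],[0,0.8,0]],"rot":[[0,0,0],[0,0,0],[0,0,0],[0,0,0],[0,0,0]],"gripper":[0.2,0.2,0.2,0.2,0.2]}'
python3 -m pendant '{"dp":[[0,0.3,0],[0,0.6,0],[0,0.8,0],[0,0.8,0],[0,0.8,0]],"rot":[[0,0,0],[0,0,0],[0,0,0],[0,0,0],[0,0,0]],"gripper":[0.2,0.2,0.2,0.2,0.2]}'
```

```text
time_s: 5.93
position: [605.3, 133.4, 182.0]
orientation: [0.177, 1.564, -0.177]
wrist_force: [-0.3, 0.2, -1.5]
width: 27.5
time_s: 6.35
position: [606.9, 140.2, 181.9]
orientation: [0.177, 1.564, -0.178]
wrist_force: [-0.4, -2.8, -1.2]
width: 27.7
time_s: 6.77
position: [608.8, 148.1, 181.9]
orientation: [0.177, 1.564, -0.178]
wrist_force: [-1.3, -4.6, -1.7]
width: 27.6
```

```bash
python3 -m pendant '{"dp":[[0,0.3,0],[0,0.6,0],[0,0.85,0],[0,0.85,0],[0,0.85,0]],"rot":[[0,0,0],[0,0,0],[0,0,0],[0,0,0],[0,0,0]],"gripper":[0.2,0.2,0.2,0.2,0.2]}'
python3 - <<'E'
from go import *
from station import imaging
show()
for n in ["wrist","scene"]:
    im=imaging.camera(n);cv2.imwrite(f"pics/{n}3.png",cv2.cvtColor(im,cv2.COLOR_RGB2BGR))
im=cv2.imread("pics/wrist3.png")[0:120,200:360].astype(float)
im=np.clip(255*(im/255)**.45,0,255).astype('uint8')
cv2.imwrite("pics/w3c.png",cv2.resize(im,None,fx=5,fy=5,interpolation=2))
im=cv2.imread("pics/scene3.png")[160:260,290:420].astype(float)
im=np.clip(255*(im/255)**.6,0,255).astype('uint8')
cv2.imwrite("pics/s3c.png",cv2.resize(im,None,fx=6,fy=6,interpolation=2))
E
```

```text
time_s: 7.18
position: [610.5, 155.8, 181.9]
orientation: [0.176, 1.564, -0.179]
wrist_force: [-1.6, -6.4, -1.1]
width: 27.5
t 7.18 pos [610.5 155.8 181.9] F [-1.6 -6.4 -1.1] M [-1.03  0.32  0.1 ] w 27.5 j [ 0.13  0.26  1.55 -0.    1.33  0.35]
[[-0.001  0.224  0.975]
 [-0.001  0.975 -0.224]
 [-1.    -0.001 -0.   ]]
```

View pics/w3c.png

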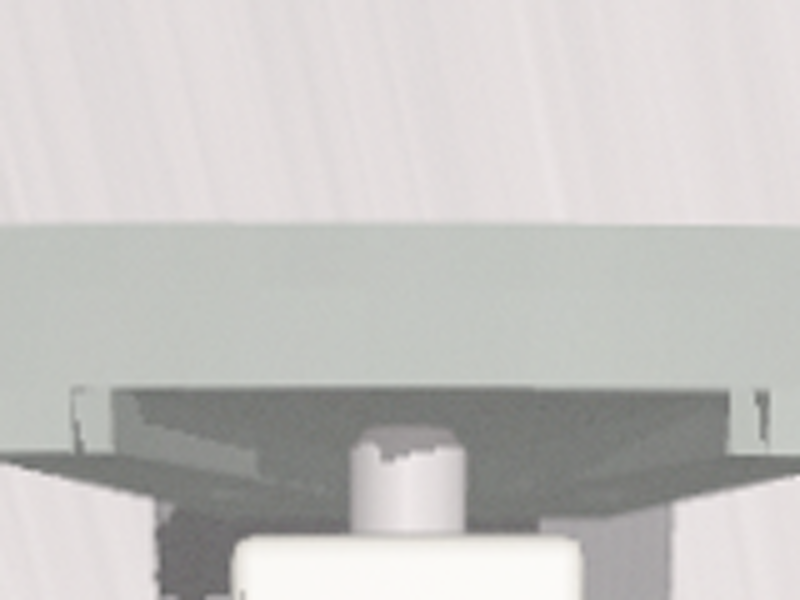

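View pics/s3c.png

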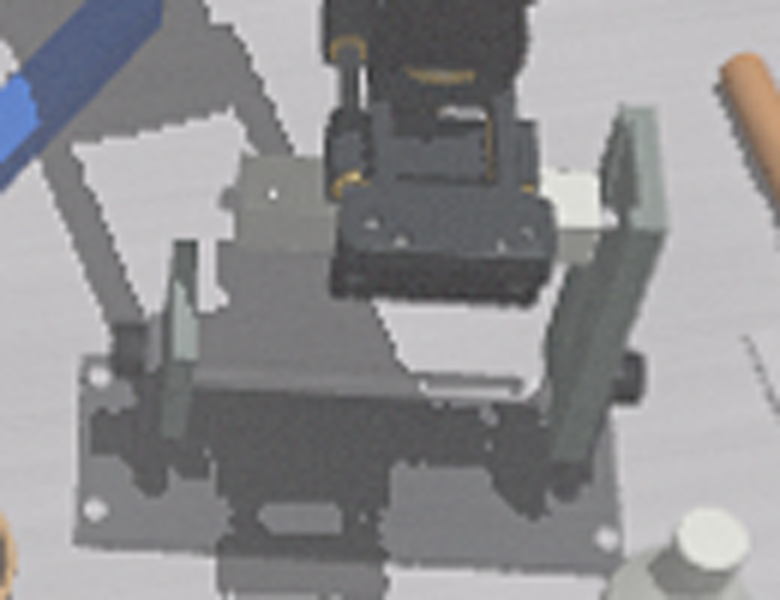

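Run:
```python
from h import *
from station import imaging
cal=imaging.get_calibration("wrist")
up=lambda x,y:np.array([200+(x+.5)/5-.5,(y+.5)/5-.5])
yaw=-.226;st=np.array([611.5,159.4,0])
ax=np.array([np.cos(yaw),np.sin(yaw),0]);ay=np.array([-np.sin(yaw),np.cos(yaw),0])
f=lambda p,z:[round(float((at_z(cal,up(*p),z)-st)@a),2) for a in (ax,ay)]
for h in (30,33,36):
    z=195+h;print(h,"back",f((420,223),z),"chan floor",f((113,387),z),f((729,387),z),"front",f((80,455),z),f((770,455),z))
for n,p in dict(tip=(408,425),barL=(237,538),barR=(582,538)).items(): print(n,f(p,182.1+11+(14 if n!="tip" else 4)))
im=cv2.imread("pics/wrist3.png")[0:120].astype(float);im=np.clip(255*(im/255)**.5,0,255).astype('uint8')
cv2.imwrite("pics/w3d.png",cv2.resize(im,(800,400),interpolation=2))
```

```text
30 back [-0.34, 92.32] chan floor [-20.66, 82.23] [20.12, 82.18] front [-23.04, 77.91] [23.04, 77.86]
33 back [-0.36, 91.78] chan floor [-20.16, 81.94] [19.58, 81.89] front [-22.48, 77.73] [22.43, 77.68]
36 back [-0.37, 91.23] chan floor [-19.67, 81.65] [19.05, 81.6] front [-21.93, 77.54] [21.82, 77.5]
tip [-1.17, 81.8]
barL [-14.42, 72.7]
barR [12.31, 72.66]
```

View pics/w3d.png

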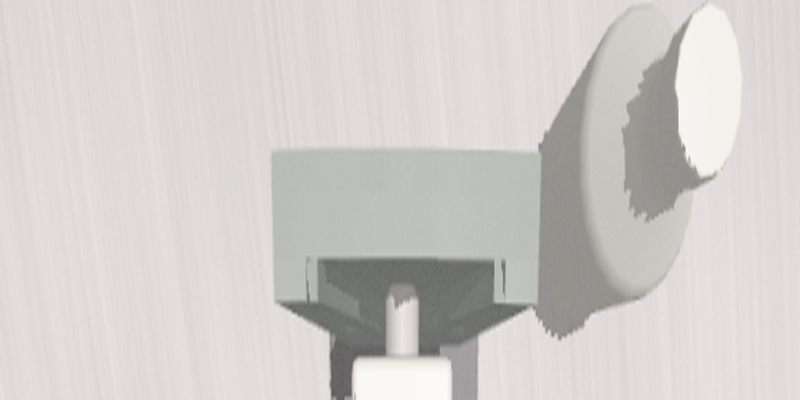

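h comes out at about 33: flare width 40 at the top, channel floor at y 81.9. The press is about 20 mm (5 mm gap). The pin sits 0.9 mm to the -x side, so I'll shift +0.8 mm, press 1 mm more and descend.

```bash
python3 -m pendant '{"dp":[[0,0.05,0.08],[0,0.1,0.08],[0.8,0.1,0.08],[1.6,0.1,0.08],[2.4,0.1,0.08],[3.2,0.1,0.08],[4.0,0.1,0.08],[4.3,0.1,0.08],[4.3,0.1,0.08]],"rot":[[0,0,0],[0,0,0],[0,0,0],[0,0,0],[0,0,0],[0,0,0],[0,0,0],[0,0,0],[0,0,0]],"gripper":[0.2,0.2,0.2,0.2,0.2,0.2,0.2,0.2,0.2]}'
python3 - <<'E'
from go import *
from station import imaging
show()
s=sensors.observe()["position"];yaw=-.226;d=s-[611.5,159.4,0];print("local",d[0]*np.cos(yaw)+d[1]*np.sin(yaw),-d[0]*np.sin(yaw)+d[1]*np.cos(yaw))
cal=imaging.get_calibration("wrist");im=imaging.camera("wrist");cv2.imwrite("pics/w4.png",cv2.cvtColor(im,cv2.COLOR_RGB2BGR))
im=cv2.imread("pics/w4.png")[0:120,200:360].astype(float)
im=np.clip(255*(im/255)**.45,0,255).astype('uint8')
cv2.imwrite("pics/w4c.png",cv2.resize(im,None,fx=5,fy=5,interpolation=2))
im=imaging.camera("scene");im=cv2.cvtColor(im,cv2.COLOR_RGB2BGR)[160:260,290:420].astype(float)
im=np.clip(255*(im/255)**.6,0,255).astype('uint8')
cv2.imwrite("pics/s4c.png",cv2.resize(im,None,fx=6,fy=6,interpolation=2))
E
```

```text
time_s: 8.03
position: [611.9, 156.4, 138.7]
orientation: [0.177, 1.563, -0.179]
wrist_force: [-1.1, -7.6, 0.6]
width: 27.4
t 8.03 pos [611.9 156.4 138.7] F [-1.1 -7.6  0.6] M [-1.07  0.07 -0.01] w 27.4 j [ 0.13  0.3   1.59 -0.    1.25  0.35]
[[-0.     0.225  0.974]
 [-0.001  0.974 -0.225]
 [-1.    -0.001  0.   ]]
local 1.0246203091534976 -2.849650127954928
```

View pics/w4c.png

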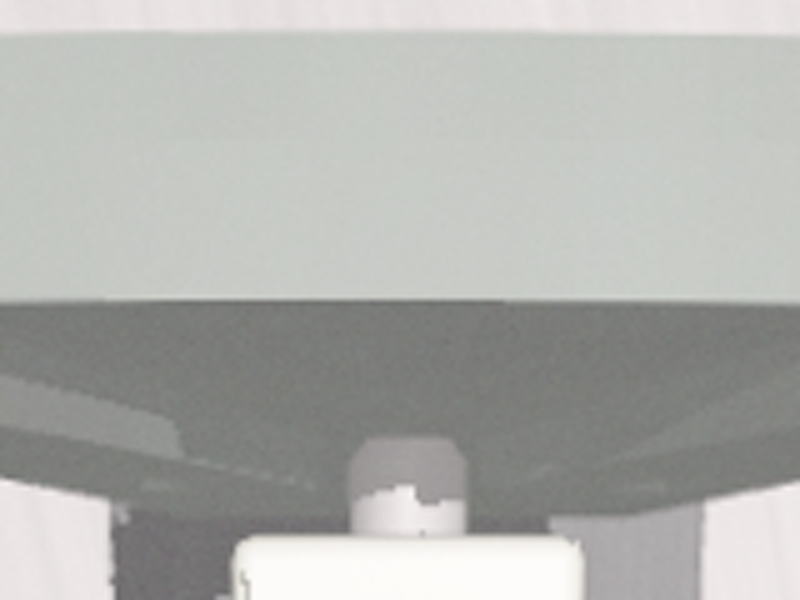

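View pics/s4c.png

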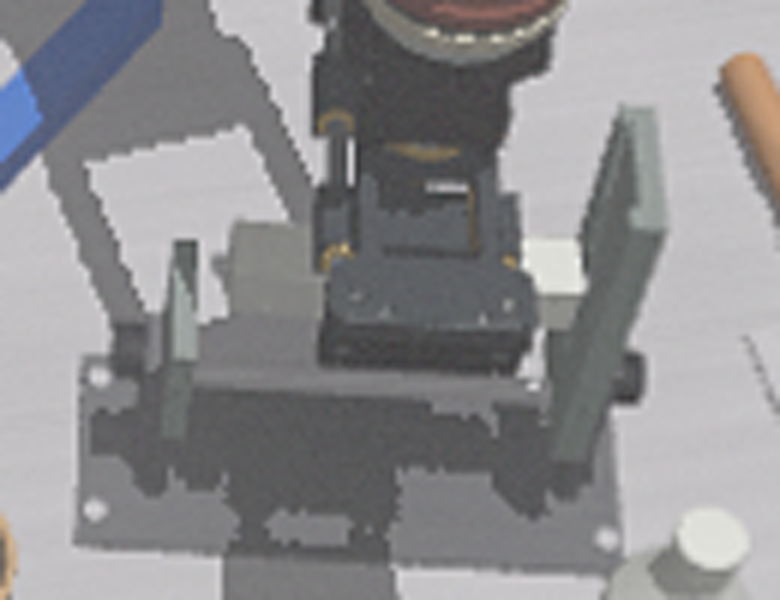

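```bash
python3 -m pendant '{"dp":[[0.4,0,0],[0.8,0,0],[1.2,0,0],[1.5,0,0],[1.5,0,0]],"rot":[[0,0,0],[0,0,0],[0,0,0],[0,0,0],[0,0,0]],"gripper":[0.2,0.2,0.2,0.2,0.2]}'
python3 -m pendant '{"dp":[[0.4,0,0],[0.8,0,0],[1.2,0,0],[1.4,0,0],[1.4,0,0]],"rot":[[0,0,0],[0,0,0],[0,0,0],[0,0,0],[0,0,0]],"gripper":[0.2,0.2,0.2,0.2,0.2]}'
python3 - <<'E'
from go import *
from station import imaging
show()
s=sensors.observe()["position"];yaw=-.226;d=s-[611.5,159.4,0];print("local",d[0]*np.cos(yaw)+d[1]*np.sin(yaw),-d[0]*np.sin(yaw)+d[1]*np.cos(yaw))
cal=imaging.get_calibration("wrist");im=imaging.camera("wrist");cv2.imwrite("pics/w5.png",cv2.cvtColor(im,cv2.COLOR_RGB2BGR))
im=cv2.imread("pics/w5.png")[0:120,200:360].astype(float)
im=np.clip(255*(im/255)**.45,0,255).astype('uint8')
cv2.imwrite("pics/w5c.png",cv2.resize(im,None,fx=5,fy=5,interpolation=2))
im=imaging.camera("scene");im=cv2.cvtColor(im,cv2.COLOR_RGB2BGR)[160:260,290:420].astype(float)
im=np.clip(255*(im/255)**.6,0,255).astype('uint8')
cv2.imwrite("pics/s5c.png",cv2.resize(im,None,fx=6,fy=6,interpolation=2))
E
```

```text
time_s: 8.55
position: [612.3, 156.5, 124.3]
orientation: [0.177, 1.562, -0.179]
wrist_force: [-1.8, -6.7, 2.1]
width: 27.3
time_s: 8.97
position: [612.3, 156.5, 110.4]
orientation: [0.177, 1.562, -0.178]
wrist_force: [-1.4, -5.9, 1.1]
width: 27.6
t 8.97 pos [612.3 156.5 110.4] F [-1.4 -5.9  1.1] M [-0.97  0.01 -0.04] w 27.6 j [ 0.13  0.33  1.61 -0.    1.2   0.35]
[[ 0.001  0.225  0.974]
 [-0.001  0.974 -0.225]
 [-1.    -0.001  0.001]]
local 1.4323848100723353 -2.619583136996144
```

View pics/w5c.png

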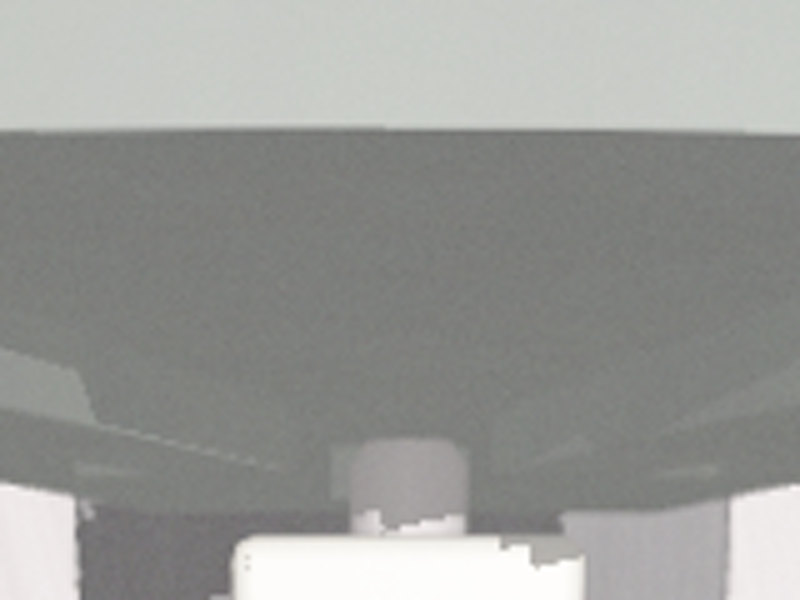

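View pics/s5c.png

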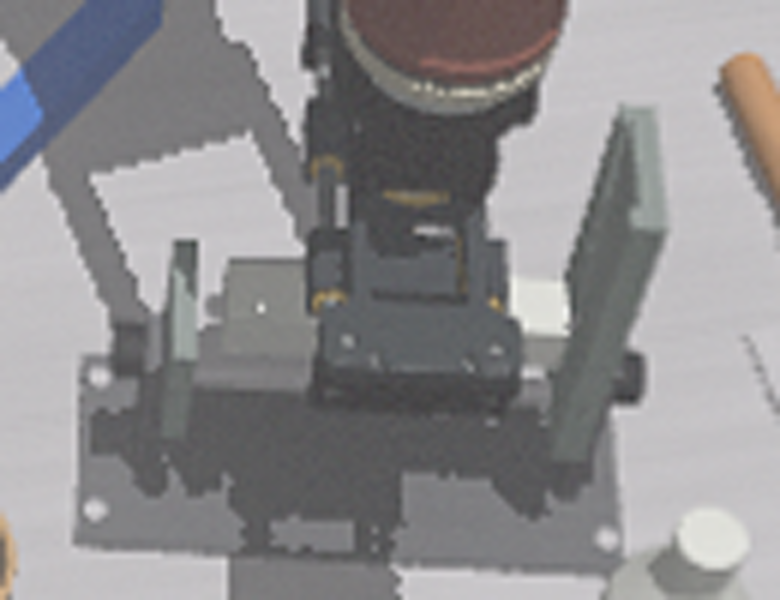

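The pin is in the narrow channel, about 0.4 mm right of centre, and the fixed pin clears the low cheek. I'll continue down in small steps, feeling for the pocket.

```bash
python3 -m pendant '{"dp":[[0.3,0,-0.04],[0.6,0,-0.04],[0.8,0,-0.04],[0.8,0,-0.04]],"rot":[[0,0,0],[0,0,0],[0,0,0],[0,0,0]],"gripper":[0.2,0.2,0.2,0.2]}'
python3 -m pendant '{"dp":[[0.15,0,0],[0.3,0,0],[0.3,0,0]],"rot":[[0,0,0],[0,0,0],[0,0,0]],"gripper":[0.2,0.2,0.2]}'
python3 -m pendant '{"dp":[[0.1,0,0],[0.2,0,0],[0.2,0,0]],"rot":[[0,0,0],[0,0,0],[0,0,0]],"gripper":[0.2,0.2,0.2]}'
```

```text
time_s: 9.4
position: [611.9, 156.6, 102.4]
orientation: [0.177, 1.562, -0.178]
wrist_force: [-0.8, -7.0, 0.2]
width: 27.7
time_s: 9.65
position: [611.9, 157.0, 99.5]
orientation: [0.178, 1.562, -0.178]
wrist_force: [-0.8, -4.8, 2.0]
width: 27.7
time_s: 9.9
position: [612.1, 157.1, 97.7]
orientation: [0.178, 1.562, -0.178]
wrist_force: [-0.5, -4.8, 2.3]
width: 27.9
```

Fy dropped from 7.0 to 4.8 N, so the sprung pin is in the pocket at the expected height. Now down to the seat floor.

```bash
python3 -m pendant '{"dp":[[0.1,0,0],[0.1,0,0]],"rot":[[0,0,0],[0,0,0]],"gripper":[0.2,0.2]}'
python3 -m pendant '{"dp":[[0.1,0,0],[0.1,0,0]],"rot":[[0,0,0],[0,0,0]],"gripper":[0.2,0.2]}'
```

```text
time_s: 10.07
position: [612.1, 157.1, 96.9]
orientation: [0.178, 1.562, -0.178]
wrist_force: [-0.7, -5.5, 2.0]
width: 27.6
time_s: 10.23
position: [612.4, 157.3, 96.4]
orientation: [0.178, 1.561, -0.177]
wrist_force: [-1.9, -5.4, 4.5]
width: 27.5
```

Seat floor felt at TCP z≈96.5 (h≈33). Next I'll unload slightly and move towards the low cheek.

```bash
python3 -m pendant '{"dp":[[-0.1,-0.2,0],[-0.1,-0.35,0],[-0.1,-0.35,0]],"rot":[[0,0,0],[0,0,0],[0,0,0]],"gripper":[0.2,0.2,0.2]}'
python3 - <<'E'
from go import *
from station import imaging
im=imaging.camera("scene");im=cv2.cvtColor(im,cv2.COLOR_RGB2BGR)[170:250,295:375].astype(float)
im=np.clip(255*(im/255)**.6,0,255).astype('uint8')
cv2.imwrite("pics/s6c.png",cv2.resize(im,None,fx=7,fy=7,interpolation=2))
im=imaging.camera("wrist");im=cv2.cvtColor(im,cv2.COLOR_RGB2BGR)[0:120,200:360].astype(float)
im=np.clip(255*(im/255)**.45,0,255).astype('uint8')
cv2.imwrite("pics/w6c.png",cv2.resize(im,None,fx=5,fy=5,interpolation=2))
E
```

```text
time_s: 10.48
position: [611.3, 153.6, 96.8]
orientation: [0.178, 1.562, -0.178]
wrist_force: [-0.7, -5.0, 2.0]
width: 27.5
```

View pics/s6c.png

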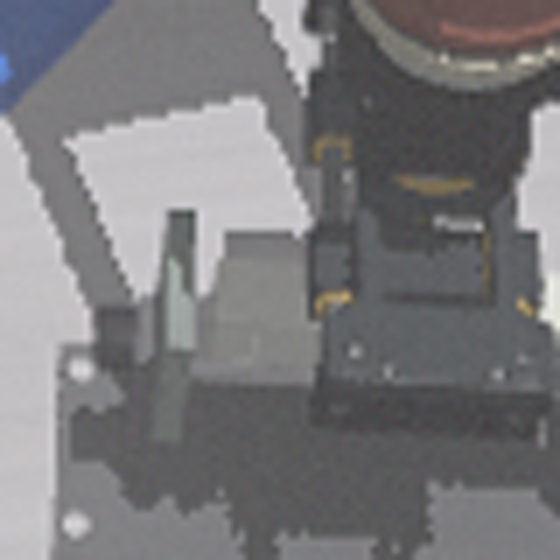

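View pics/w6c.png

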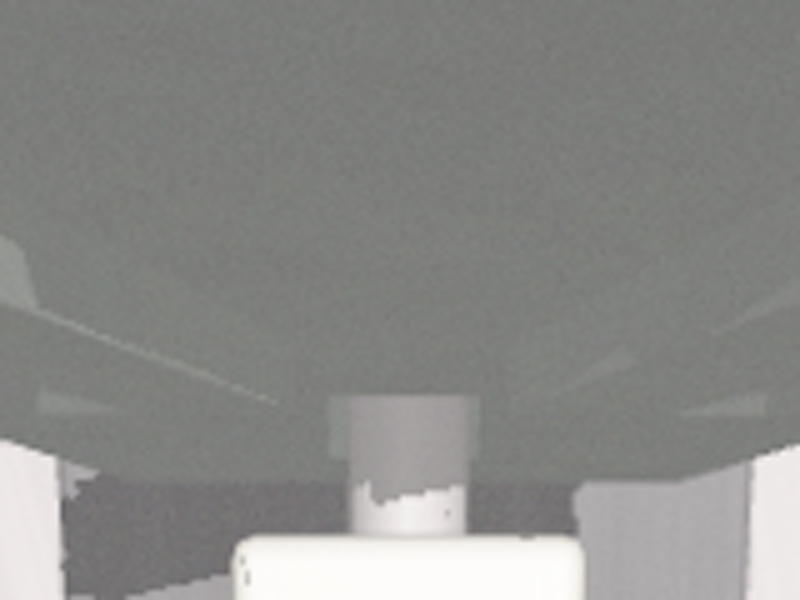

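```bash
python3 -m pendant '{"dp":[[-0.05,-0.2,0],[-0.05,-0.4,0],[-0.05,-0.4,0]],"rot":[[0,0,0],[0,0,0],[0,0,0]],"gripper":[0.2,0.2,0.2]}'
python3 -m pendant '{"dp":[[0,-0.2,0],[0,-0.3,0],[0,-0.3,0]],"rot":[[0,0,0],[0,0,0],[0,0,0]],"gripper":[0.2,0.2,0.2]}'
python3 - <<'E'
from go import *
from station import imaging
show()
s=sensors.observe()["position"];yaw=-.226;d=s-[611.5,159.4,0];print("local",d[0]*np.cos(yaw)+d[1]*np.sin(yaw),-d[0]*np.sin(yaw)+d[1]*np.cos(yaw))
im=imaging.camera("scene");im=cv2.cvtColor(im,cv2.COLOR_RGB2BGR)[170:250,295:375].astype(float)
im=np.clip(255*(im/255)**.6,0,255).astype('uint8')
cv2.imwrite("pics/s7c.png",cv2.resize(im,None,fx=7,fy=7,interpolation=2))
E
```

```text
time_s: 10.83
position: [610.1, 149.8, 96.8]
orientation: [0.178, 1.562, -0.178]
wrist_force: [1.2, -3.5, 2.2]
width: 27.8
time_s: 11.08
position: [609.4, 147.1, 96.8]
orientation: [0.178, 1.563, -0.177]
wrist_force: [2.5, -3.6, 1.5]
width: 27.8
t 11.08 pos [609.4 147.1  96.8] F [ 2.5 -3.6  1.5] M [-0.37 -0.51 -0.27] w 27.8 j [0.11 0.34 1.63 0.   1.17 0.34]
[[ 0.001  0.224  0.974]
 [ 0.     0.974 -0.224]
 [-1.     0.001  0.001]]
local 0.6828345474787758 -12.425417642858873
```

View pics/s7c.png

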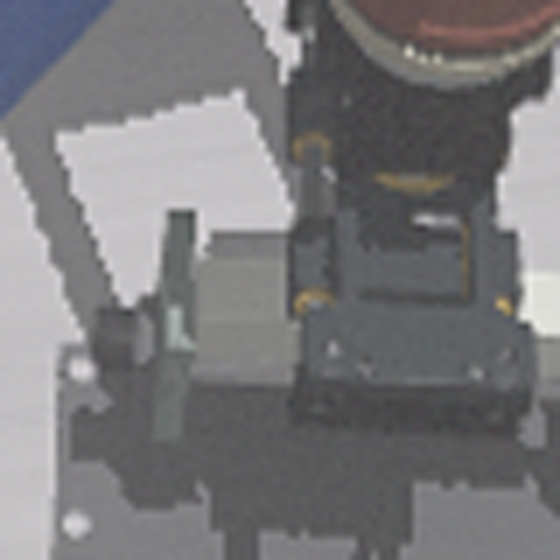

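The fixed pin is about 6 mm into the hole, with a light 3 N side contact. I'll relieve that sideways and move the last 1.3 mm.

```bash
python3 -m pendant '{"dp":[[0,-0.05,0.06],[0,-0.15,0.06],[0,-0.15,0.06]],"rot":[[0,0,0],[0,0,0],[0,0,0]],"gripper":[0.2,0.2,0.2]}'
python3 -m pendant '{"dp":[[0,0,0]],"rot":[[0,0,0]],"gripper":[0.2]}'
python3 - <<'E'
from go import *
from station import imaging
show()
s=sensors.observe()["position"];yaw=-.226;d=s-[611.5,159.4,0];print("local",d[0]*np.cos(yaw)+d[1]*np.sin(yaw),-d[0]*np.sin(yaw)+d[1]*np.cos(yaw))
im=imaging.camera("scene");im=cv2.cvtColor(im,cv2.COLOR_RGB2BGR)[170:250,295:375].astype(float)
im=np.clip(255*(im/255)**.6,0,255).astype('uint8')
cv2.imwrite("pics/s8c.png",cv2.resize(im,None,fx=7,fy=7,interpolation=2))
E
```

```text
time_s: 11.38
position: [609.3, 145.8, 96.6]
orientation: [0.178, 1.563, -0.177]
wrist_force: [0.4, -2.4, 3.1]
width: 27.4
time_s: 11.47
position: [609.3, 145.8, 96.6]
orientation: [0.178, 1.563, -0.177]
wrist_force: [0.8, -2.0, 2.4]
width: 27.5
t 11.47 pos [609.3 145.8  96.6] F [ 0.8 -2.   2.4] M [-0.14 -0.4  -0.24] w 27.5 j [0.11 0.34 1.63 0.   1.17 0.33]
[[ 0.     0.224  0.975]
 [ 0.     0.975 -0.224]
 [-1.     0.     0.   ]]
local 0.8746301505606766 -13.782238838201609
```

View pics/s8c.png

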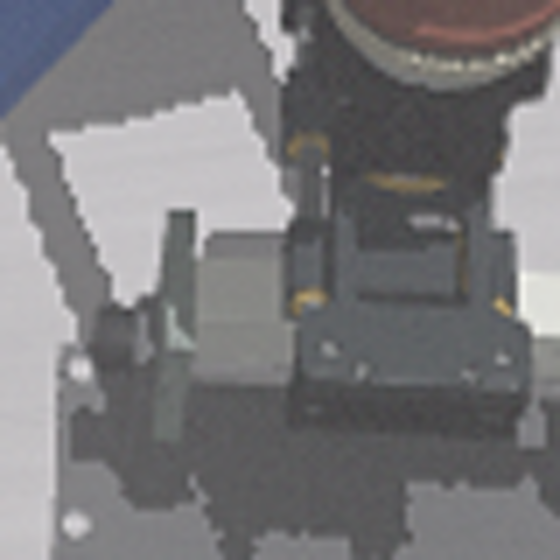

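The bar's end is flush with the low cheek at (195,300) and the spring force is down to about 2.5 N, as expected at 4 mm of press. I'll release and retreat upward.

```bash
python3 -m pendant '{"dp":[[0,0,0],[0,0,0],[0,0,0],[0,0,0],[0,0,0],[0,0,0]],"rot":[[0,0,0],[0,0,0],[0,0,0],[0,0,0],[0,0,0],[0,0,0]],"gripper":[0.4,0.5,0.6,0.65,0.65,0.65]}'
python3 - <<'E'
from go import *
from station import imaging
show()
for n,o in (("scene","s9"),("wrist","w9")):
    im=imaging.camera(n);cv2.imwrite(f"pics/{o}.png",cv2.cvtColor(im,cv2.COLOR_RGB2BGR))
im=cv2.imread("pics/s9.png")[170:250,295:395].astype(float)
im=np.clip(255*(im/255)**.6,0,255).astype('uint8')
cv2.imwrite("pics/s9c.png",cv2.resize(im,None,fx=7,fy=7,interpolation=2))
E
```

```text
time_s: 12.02
position: [609.0, 145.7, 96.3]
orientation: [0.177, 1.564, -0.177]
wrist_force: [0.3, -0.2, 0.8]
width: 55.0
t 12.02 pos [609.  145.7  96.3] F [ 0.3 -0.2  0.8] M [-0.02 -0.05  0.01] w 55.0 j [0.11 0.34 1.63 0.   1.17 0.33]
[[-0.001  0.224  0.975]
 [ 0.     0.975 -0.224]
 [-1.    -0.    -0.001]]
```

View pics/s9c.png

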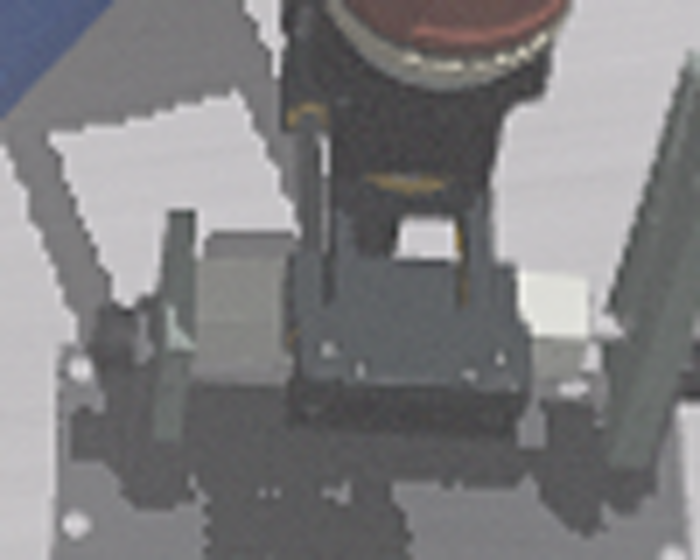

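View pics/w9.png

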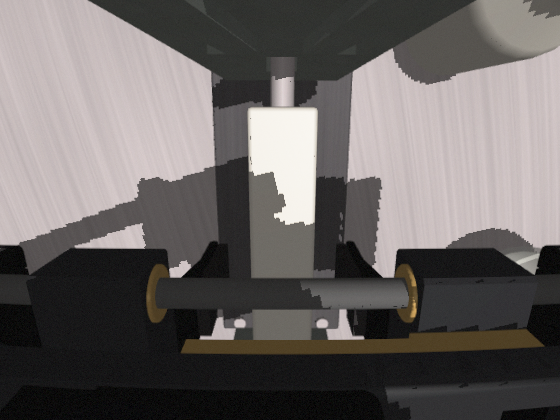

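The spindle stays in place after release: forces are zero and the pin is still in the seat. Now I'll lift straight up and then back off.

```bash
python3 -m pendant '{"dp":[[-0.5,0,0],[-1.5,0,0],[-3,0,0],[-5,0,0],[-8,0,0],[-11,0,0],[-14,0,0],[-17,0,0],[-20,0,0],[-20,-4,0],[-20,-8,0],[-20,-12,0],[-20,-16,0],[-20,-20,-3],[-20,-24,-6],[-20,-26,-6],[-20,-26,-6],[-20,-26,-6]],"rot":[[0,0,0],[0,0,0],[0,0,0],[0,0,0],[0,0,0],[0,0,0],[0,0,0],[0,0,0],[0,0,0],[0,0,0],[0,0,0],[0,0,0],[0,0,0],[0,0,0],[0,0,0],[0,0,0],[0,0,0],[0,0,0]],"gripper":[0.65,0.65,0.65,0.65,0.65,0.65,0.65,0.65,0.65,0.65,0.65,0.65,0.65,0.65,0.65,0.65,0.65,0.65]}'
python3 - <<'E'
from go import *
from station import imaging
show()
for n,o in (("scene","s10"),("top","t10")):
    im=imaging.camera(n);cv2.imwrite(f"pics/{o}.png",cv2.cvtColor(im,cv2.COLOR_RGB2BGR))
im=cv2.imread("pics/s10.png")[165:265,290:420].astype(float)
im=np.clip(255*(im/255)**.6,0,255).astype('uint8')
cv2.imwrite("pics/s10c.png",cv2.resize(im,None,fx=6,fy=6,interpolation=2))
im=cv2.imread("pics/t10.png")[145:220,180:280].astype(float)
im=np.clip(255*(im/255)**.6,0,255).astype('uint8')
cv2.imwrite("pics/t10c.png",cv2.resize(im,None,fx=8,fy=8,interpolation=2))
E
```

```text
time_s: 13.62
position: [492.0, -95.8, 298.1]
orientation: [0.18, 1.561, -0.18]
wrist_force: [0.6, -0.3, 0.2]
width: 56.5
t 13.62 pos [492.  -95.8 298.1] F [ 0.6 -0.3  0.2] M [-0.02 -0.14  0.01] w 56.5 j [-0.35 -0.12  1.74  0.    1.52 -0.12]
[[ 0.002  0.228  0.974]
 [-0.001  0.974 -0.228]
 [-1.    -0.     0.002]]
```

View pics/s10c.png

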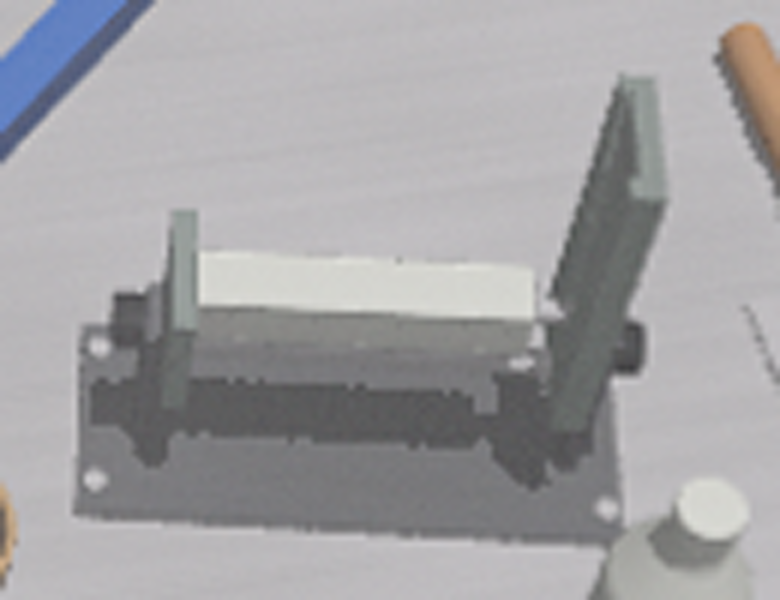

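View pics/t10c.png

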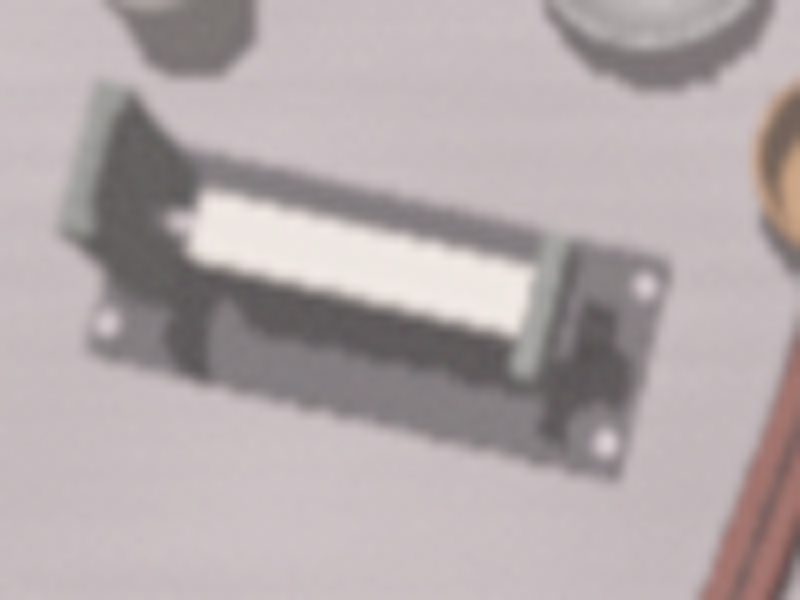

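View pics/s10.png

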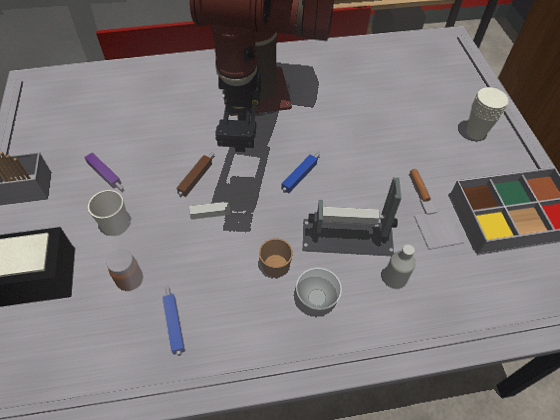

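The spindle sits level between the cheeks, its end flush against the low one and its sprung pin in the tall one; nothing else has moved. One last numeric check before handing in.

Run:
```python
from fit import *
v=[611.5,159.6,-.226,0]
for c,n,u in ((T,"top",lambda q:(q-[180,145]+.5)*8-.5),(S,"scene",lambda q:(q-[290,165]+.5)*6-.5)):
    for l in [(14,62.5,122),(-14,62.5,122),(14,-77.5,121),(-14,-77.5,121)]:
        print(n,l,u(proj(c,pose(v,np.array(l,float),0,0))[0]).round(0))
from station import finish_job
finish_job()
```

```text
top (14, 62.5, 122) [205. 190.]
top (-14, 62.5, 122) [188. 256.]
top (14, -77.5, 121) [539. 269.]
top (-14, -77.5, 121) [522. 335.]
scene (14, 62.5, 122) [537. 318.]
scene (-14, 62.5, 122) [533. 262.]
scene (14, -77.5, 121) [196. 301.]
scene (-14, -77.5, 121) [196. 246.]
the job is handed in; nothing more can be done
```

The spindle is back in its stand and released, with the sprung pin in the seat of the tall cheek and the fixed pin in the hole of the low cheek. I handed the job in at about 13.7 s.

- **How it went:** I gripped the white spindle near its middle. I pressed the sprung pin about 21 mm against the channel floor and slid it down with forces under 8 N. The force dropped from 7.0 to 4.8 N as the pin entered the pocket. The seat floor came at a height matching h ≈ 33 mm. Then I moved the bar against the low cheek and let go.
- **Last checks:** After release the wrist force was about zero. The bar's corners in the top and scene pictures match the fitted position to about 1 pixel, and its end is flush with the low cheek. By eye in the last scene picture, the spare bar and the other things are where they were.
- **What didn't go cleanly:**
  - The first grip was too high on the bar, so I opened, went lower and gripped again.
  - The fixed pin brushed the side of its hole with about 3 N, which I eased by shifting 0.6 mm.
  - My first estimate of the seat height from the wrist picture was about 12 mm too low. The later picture and the felt contact agreed on h ≈ 33 mm.

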